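# Refit the idler roller of the rotary tumbler

### The job

The idler roller of the rotary tumbler was taken out for cleaning and lies in the wooden V-rest. Put it back into the tumbler: push its round axle end into the sprung cup, turn it until the flats of its hexagon end stand square to the open slot in the opposite plate, and tip that end down until the axle is fully home in the slot and the cup's spring holds it there; then let go. Don't force it, and leave the pliers, tin, steel block and mallet where they lie.

Things in the scene. Friction and masses are not known exactly. Their poses are not given: they have to be found in the camera images.
- tumbler: Fixed rotary tumbler frame: grey pan (top z=25 mm), two grey side plates (tops z=87), black driven roller (40 thick, axis x=90, z=75), black motor housing from x=139, top z=87. Origin on the bench below the centre of the empty roller place; z up, x towards the driven roller, y along the axles. The fitted roller's centre is at x=0, y=0, z=75, hexagon end towards +y
- slot_seat (a point): Where the axle's centre line lies when home: in the slot plate (inner face y=50 mm, 8 thick), at its mid thickness, tumbler x=0, y=54, z=75; axes as the tumbler's. The slot is open at the top (z=87), 19.5 wide with 1.5 lead-in chamfers, floor z=64.6. A hexagon within about 9 degrees of square goes in; otherwise it stops 10 to 13 mm too high on the slot's mouth
- spring_cup (a joint): How far the cup is pushed in towards its plate (-y), in m: 0 out, 0.012 at its stop, about 0.004 with the roller fitted. It pushes back with 3 N at 0 and 0.4 N more per mm
- cup_mouth (a point): Centre of the sprung brass cup's open mouth, tumbler x=0, y=-56, z=75 mm when out, facing +y; moves with the cup towards the cup plate (inner face y=-72); axes as the tumbler's. Its round hole is 17 mm wide and 8 deep
- roller: Loose idler roller, about 0.3 kg: black rubber sleeve 40 mm thick, 90 long, on a steel axle. Origin: its centre; y along the axle towards the hexagon end; shoulders 26 thick from y=+-45 to +-50, round end 13 thick from y=-50 to -68. The axle turns in the sleeve only against stiff seals (0.25 N m), so turning the gripped sleeve turns the axle. The shoulder at y=50 bears on the slot plate when home
- hex_neck (a point): Point on the centre line at roller y=54 mm, beside the shoulder of the hexagon end (hexagon from y=50 to 72, 18 across flats, 20.8 across corners); axes as the sleeve's. How the hexagon stands differs every time and is NOT given by any pose: look at it or feel for it. It repeats every 60 degrees; in the slot two flats stand upright and a corner points down
- round_tip (a point): Point on the centre line at the tip of the round end, roller y=-68 mm; axes as the roller's sleeve
- v_rest: Fixed wooden rest, 74 x 92 mm; two 10 mm thick V-notched boards at y=-36 and +36, 50 high, carry the sleeve with its axis 45.5 mm above the bench; between them it is free from y=-31 to +31 above a base 10 mm thick. Origin on the bench below its centre, y along the roller. (A hand-piece hangs above the bench at world x=520, y=-30, from 370 mm up: keep the arm off it)
- pliers: Loose black-handled pliers, 57 x 172 x 17 mm, to be left alone; origin under the middle
- tin: Loose round tin with lid, 68 mm wide, 31 high, to be left alone; origin under the middle
- steel_block: Loose square steel bench block, 64 x 64 x 18 mm, to be left alone; origin under the middle
- mallet: Loose rawhide mallet, 72 x 240 x 40 mm, to be left alone; origin under the middle

How it is judged:
By the outcome, as a careful person would: the job done as asked, in the order asked, and still so for the second after the job is handed in, with the robot touching nothing.
It also fails if it takes over 58 s, if anything falls off the work surface, if the arm or the gripper's body presses on something with over 40 N, if the wrist force passes 120 N, or if a joint passes its speed limit or range.

### The arm

A 6-joint arm with a two-finger parallel gripper is mounted at the origin on a cart in front of the work surface, level with it; the furniture and walls round the work are solid. World frame = base frame: x ahead of the robot, y to its left, z up, the work surface at z = 0. Lengths are in mm, angles in rad, forces in N, time in s.
With the tool pointing down it reaches from about 225 to 875 mm from the base axis. Payload 3.4 kg.
Tool frame: the origin (TCP) lies on the centre line of the jaws, within the pads' length; the fingertips stand bot.finger_overhang ahead of it and the grasp point (between the pads) is the TCP (bot.finger_overhang is the distance from the TCP to the fingertips, in mm); z points along the fingers, y is the line along which they close (so a half turn about z gives the same grasp; the last joint's range is limited). The gripper opens to 85 mm and grips with 20 to 120 N. Pads are 22 mm wide; open, the fingers measure 114 mm over their backs; the gripper's body (76 mm by 85 mm) begins 54 mm behind the grasp point. The pads swing forward as they close: fully open they stand 13 mm farther back than shut.
Start: joints at [-1.238, 0.276, 1.505, -0, 1.361, -0.121], TCP at [252.074, -516.836, 250.328] pointing down, gripper open.
Joint ranges: [-2.89, 2.89], [-0.75, 2.08], [0.22, 2.7], [-1.18, 4.32], [0.11, 2.71], [-2.7, 2.7]. Speed limits (rad/s): [2.57, 2.57, 3.14, 3.14, 3.14, 3.14].

### API

Orientations are given as a unit quaternion [w, x, y, z].
In Python, from rig import bot gives the robot as it stands.
- The arm moves only by the tool jog_arm, never from a script. Its argument "deltas" is one flat list of numbers, 6 for each row, row after row: the shift along the tool's x, y, z in mm, then the turn, a rotation vector about the tool's x, y, z in degrees. In form: [tx, ty, tz, ax, ay, az, tx, ty, tz, ax, ay, az, ...]. A call has 1 to 12 rows; each row shifts and turns the commanded pose from where the row before left it, along the tool's axes as they then stand; what a row does not reach is not made up. A row lasts 1/8 s, in which the tool goes at most 62.5 mm and 10.7 degrees, less where a joint would pass 70% of its speed; a pose out of reach is approached as far as the arm can. A call with a gripper value outside its range is refused whole. "grip" is the opening, from 0 (shut) to 1 (fully open), set as the call begins (left out, the last holds). The fingers move at their own pace and stop on an object; the grip force is fixed at half the most. Time passes only in rows, so rows that do not move let the fingers close. It gives the time, the measured TCP pose, the force, the opening and the grip force at its end, in the units of the state.
- bot.observe(): the state, without advancing time (a new reading comes with each control period).
- bot.camera(name): name is "side" or "top"; returns (picture, depth): 480x640x3 uint8, blue, green, red; 480x640 float32, mm along the optical axis (not along the pixel's ray), 0 where there is no reading.
- bot.camera_model(name): a dict with "K" (3x3 intrinsics, pixels), "position" and "rotation" of the camera in the world. Camera axes: x right, y down, z forward; pixel columns grow to the right and rows downward; lengths in mm; the calibration is good to about 2 mm. A picture is of the moment at which its call begins. camera_model takes no time and is no camera call.
- bot.finish_job(): hands the job in; it is judged then, once.
Trained networks look in the newest picture that a camera, given by its name, has taken for a name from the list of things; names that differ only in an ending like _2 or _b are one class to them, and where a whole thing is asked for, a point or a joint stands for the part that bears it (a point fixed in the world has none). Each returns a list of dicts, best first, with "confidence" (0 to 1); they miss things now and then, are a little off and sometimes report something else, mostly with a low value. They report only what shows in the picture. A call takes as long as a camera call.
- bot.regions_of(camera, query): "region" (480x640 bool, what is visible of it) and "bbox" ([centre column, centre row, width, height] in pixels, round what is visible of it).
The state is a dict: "t": time; "joint_pos": joint angles; "dq": joint speeds; "tau": joint torques, N m; "ee_pos": TCP position; "orientation": TCP orientation; "contact_force": force on the tool from outside, world axes, zero at the start; "ft_torque": the same for the moment, N m; "grip_width": finger opening in mm; "finger_force": force on a finger pad.
Only numpy, scipy, OpenCV 4.12 (cv2) and the standard library are available. Lean on these libraries where they do the work, as an engineer would, in place of code of your own. Each camera call takes 0.05 s, during which the arm holds its last target. There are 200 camera calls.

## Working session

There is one attempt and no reset: what is moved stays moved. The work goes in short steps, Python scripts to look and compute and a tool call to move; the robot and the scene stay as the last step left them, time stands still between calls to the robot, and variables do not carry over. Pictures are saved under pics/ and viewed, at most 10 in all, crops included, and the job is handed in when it is done.

Besides the shell and the picture viewer there is one more tool, called as a command line: name --argument value ..., lists and objects as JSON in quotes. jog_arm: Moves the arm, as the interface text tells. Its arguments: {"type":"object","properties":{"deltas":{"type":"array"},"grip":{"type":"number"}},"required":["deltas"]}

```bash
ls; mkdir -p pics
python3 - <<'E'
from rig import bot
import cv2,numpy as np
s=bot.observe(); print({k:np.round(v,3) for k,v in s.items()}, bot.finger_overhang)
for n in ("side","top"):
    p,d=bot.camera(n); cv2.imwrite(f"pics/{n}0.png",p); np.save(f"pics/{n}0.npy",d)
    m=bot.camera_model(n); print(n,m)
    for q in ("tumbler","roller","v_rest","hex_neck","slot_seat","cup_mouth","pliers","tin","steel_block","mallet"):
        try:
            print(q,[(round(r["confidence"],2),np.round(r["bbox"]).tolist()) for r in bot.regions_of(n,q)][:2])
        except Exception as e: print(q,e)
E
```

```text
pics
{'t': np.float64(0.0), 'joint_pos': array([-1.238,  0.277,  1.506,  0.   ,  1.361, -0.121]), 'dq': array([ 0.001,  0.   ,  0.001,  0.   , -0.   ,  0.002]), 'tau': array([ 1.0000e-03, -4.1677e+01, -2.4580e+01, -0.0000e+00,  1.1000e-02,
        0.0000e+00]), 'ee_pos': array([ 251.904, -516.338,  249.43 ]), 'orientation': array([-0.001,  0.974,  0.225, -0.   ]), 'contact_force': array([ 0.037, -0.723,  0.532]), 'ft_torque': array([ 0.068, -0.019, -0.01 ]), 'finger_force': np.float64(0.0), 'grip_width': np.float64(85.191)} 19.0
side {'K': array([[503.80943672,   0.        , 320.45089693],
       [  0.        , 503.80943672, 246.48725187],
       [  0.        ,   0.        ,   1.        ]]), 'position': array([291.58752814, 905.856885  , 621.26967557]), 'rotation': array([ 0.05494401, -0.0876866 ,  0.85232628, -0.51267156])}
tumbler [(0.81, [330.0, 202.0, 94.0, 57.0])]
roller [(0.8, [350.0, 256.0, 35.0, 32.0])]
v_rest [(0.68, [348.0, 268.0, 37.0, 35.0])]
hex_neck [(0.85, [345.0, 256.0, 32.0, 34.0])]
slot_seat [(0.66, [328.0, 203.0, 97.0, 58.0]), (0.36, [350.0, 255.0, 32.0, 31.0])]
cu
[... 385 characters left out ...]
 'position': array([ 262.47076875,  -85.27762039, 1429.73747467]), 'rotation': array([-0.05322688,  0.71534512, -0.69325582,  0.06960332])}
tumbler [(0.66, [470.0, 237.0, 93.0, 112.0]), (0.51, [331.0, 275.0, 59.0, 26.0])]
roller [(0.84, [332.0, 276.0, 57.0, 24.0])]
v_rest [(0.72, [332.0, 277.0, 39.0, 40.0])]
hex_neck [(0.86, [333.0, 276.0, 60.0, 27.0])]
slot_seat [(0.74, [470.0, 237.0, 90.0, 120.0])]
cup_mouth [(0.63, [486.0, 270.0, 5.0, 12.0])]
pliers [(0.58, [264.0, 294.0, 37.0, 67.0])]
tin [(0.76, [356.0, 201.0, 28.0, 32.0]), (0.52, [468.0, 236.0, 93.0, 116.0])]
steel_block [(0.77, [276.0, 212.0, 34.0, 36.0])]
mallet [(0.61, [159.0, 306.0, 78.0, 86.0]), (0.27, [356.0, 202.0, 29.0, 31.0])]
```

```bash
cat > h.py <<'E'
import numpy as np,cv2
from scipy.spatial.transform import Rotation as R
from rig import bot
def quat(q): return R.from_quat(np.r_[q[1:],q[0]])
def rot(m):
    r=np.asarray(m["rotation"]); return r if r.shape==(3,3) else quat(r).as_matrix()
def proj(n,P):
    m=bot.camera_model(n); c=(np.atleast_2d(P)-m["position"])@rot(m); u=c@m["K"].T; return u[:,:2]/u[:,2:]
def cloud(n,d):
    m=bot.camera_model(n); v,u=np.mgrid[0:480,0:640]; K=m["K"]
    c=np.stack([(u-K[0,2])/K[0,0]*d,(v-K[1,2])/K[1,1]*d,d],-1); return c@rot(m).T+m["position"]
E
python3 - <<'E'
from h import *
t=cv2.imread("pics/top0.png"); s=cv2.imread("pics/side0.png")
a=cv2.resize(t[160:340,280:540],None,fx=3,fy=3,interpolation=cv2.INTER_CUBIC)
cv2.imwrite("pics/a.png",a)
b=cv2.resize(s[160:310,230:430],None,fx=4,fy=4,interpolation=cv2.INTER_CUBIC); cv2.imwrite("pics/b.png",b)
for n in("top","side"):
    C=cloud(n,np.load(f"pics/{n}0.npy"))
    for q in("roller","v_rest","tumbler"):
        r=bot.regions_of(n,q)[0]["region"]; P=C[r]
        z=P[:,2]; print(n,q,r.sum(),np.percentile(P,[2,50,98],axis=0).round(0).tolist())
E
```

```text
top roller 888 [[419.0, -190.0, 7.0], [444.0, -130.0, 59.0], [470.0, -68.0, 69.0]]
top v_rest 449 [[401.0, -177.0, 4.0], [422.0, -136.0, 11.0], [482.0, -88.0, 46.0]]
top tumbler 7823 [[429.0, -521.0, 18.0], [545.0, -442.0, 49.0], [667.0, -357.0, 97.0]]
side roller 556 [[417.0, -167.0, 34.0], [442.0, -104.0, 56.0], [469.0, -61.0, 66.0]]
side v_rest 641 [[400.0, -164.0, 1.0], [426.0, -101.0, 12.0], [486.0, -81.0, 44.0]]
side tumbler 3970 [[428.0, -515.0, 7.0], [541.0, -391.0, 55.0], [670.0, -350.0, 94.0]]
```

View pics/a.png

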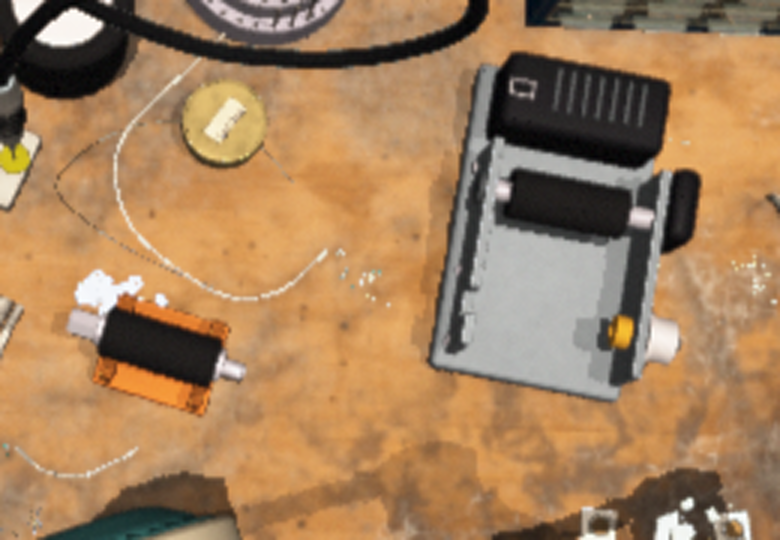

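View pics/b.png

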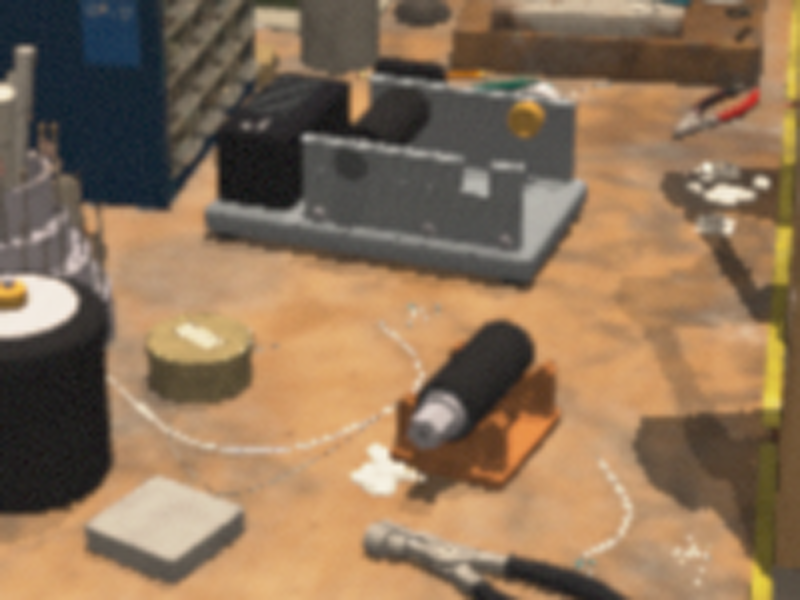

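```bash
cat >> h.py <<'E'
def ray(n,uv,z):
    m=bot.camera_model(n); uv=np.atleast_2d(uv).astype(float); K=m["K"]
    d=np.c_[(uv-K[:2,2])/K[[0,1],[0,1]],np.ones(len(uv))]@rot(m).T; o=m["position"]
    return o+d*((z-o[2])/d[:,2])[:,None]
def T(pose,P): # pose x,y,yawdeg
    P=np.atleast_2d(P).astype(float); return np.c_[P[:,:2]@R.from_euler('z',pose[2],degrees=True).as_matrix()[:2,:2].T+pose[:2],P[:,2]]
E
python3 - <<'E'
from h import *
t=cv2.imread("pics/top0.png"); g=t.max(2)
def dark(c0,c1,r0,r1,z):
    m=np.zeros_like(g); m[r0:r1,c0:c1]=(g[r0:r1,c0:c1]<62)
    k,l,st,_=cv2.connectedComponentsWithStats(m); i=1+st[1:,4].argmax()
    v,u=np.nonzero(l==i); P=ray("top",np.c_[u,v],z)[:,:2].astype(np.float32); print(st[i],cv2.minAreaRect(P),P.mean(0))
    e=np.linalg.eigh(np.cov(P.T))[1][:,1]; print("axis yaw",np.degrees(np.arctan2(e[1],e[0])), "spread",[np.ptp(P@e)])
dark(305,360,255,300,45.5); dark(445,492,210,242,75)
o=[]
C=cloud("top",np.load("pics/top0.npy"))
m=np.zeros((480,640),bool); m[175:300,420:510]=1
for lo,hi in((80,90),):
    P=C[m&(C[...,2]>lo)&(C[...,2]<hi)]; print(len(P))
for n,(r0,r1,c0,c1),f in(("top",(178,300,418,522),5),("side",(170,240,275,385),5)):
    im=cv2.imread(f"pics/{n}0.png")[r0:r1,c0:c1]; im=cv2.resize(im,None,fx=f,fy=f,interpolation=cv2.INTER_LANCZOS4); o.append(np.clip(im.astype(float)*1.5,0,255).astype(np.uint8))
cv2.imwrite("pics/c.png",o[0][:600]); cv2.imwrite("pics/d.png",o[1])
E
```

```text
[313 263  41  26 617] ((444.2507629394531, -132.64913940429688), (88.95563507080078, 38.083984375), 73.95146179199219) [ 444.35934 -132.603  ]
axis yaw 74.86543157953093 spread [np.float64(89.32524153575818)]
[446 217  46  25 738] ((558.109619140625, -441.7033386230469), (106.20057678222656, 43.65145492553711), 81.10871887207031) [ 558.6053  -439.70923]
axis yaw 83.01405439506335 spread [np.float64(105.79163232954727)]
2258
```

View pics/c.png

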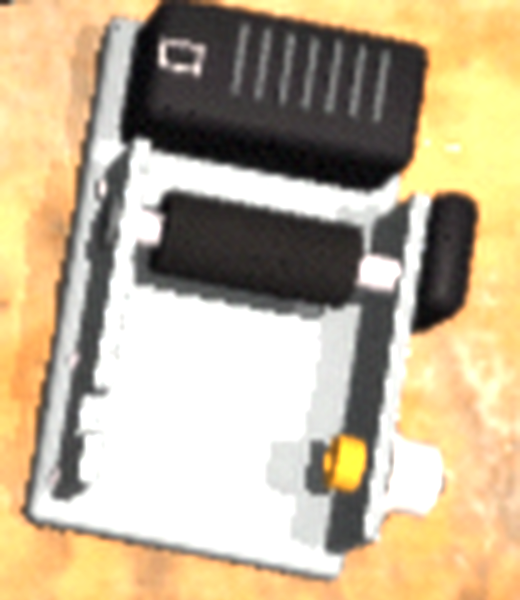

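View pics/d.png

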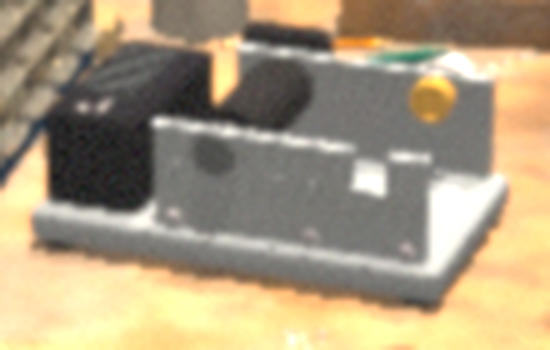

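```bash
cat > fit.py <<'E'
from h import *
from scipy.optimize import least_squares
to=lambda x,y:np.array([(x+.5)/5-.5+418,(y+.5)/5-.5+178]); so=lambda x,y:np.array([(x+.5)/5-.5+275,(y+.5)/5-.5+170])
def res(p,full=False):
    P=p[:3]; r=[]
    for uv,yy in((to(163,232),45),(to(357,264),-45)):
        q=T([0,0,-P[2]],np.r_[ray("top",uv,75)[0,:2]-P[:2],75])[0]; r.append([(q[0]-90)/2.3,0])
    r.append(proj("top",T(P,[0,-56,75]))[0]-to(334,462))
    r.append(proj("side",T(P,[0,-56,75]))[0]-so(432,100))
    r.append((proj("side",T(P,[0,58,87]))[0]-so(371,155)))
    r.append(proj("top",T(P,[0,54,64.6]))[0]-to(94,413))
    r=np.array(r); return r if full else r.ravel()
s=least_squares(res,[540,-440,-10],loss="soft_l1"); print(s.x.round(2)); print(res(s.x,True).round(2))
E
python3 fit.py
cat > ov.py <<'E'
from h import *
import sys
P=eval(sys.argv[1]); out=[]
L=[]
for y in(50,58):
    L+=[[(-35,y,87),(-11.2,y,87),(-9.75,y,85.5),(-9.75,y,64.6),(9.75,y,64.6),(9.75,y,85.5),(11.2,y,87),(110,y,87)]]
L+=[[(-35,-72,87),(110,-72,87)]]
a=np.linspace(0,2*np.pi,25); L+=[[(8.5*np.cos(t),-56,75+8.5*np.sin(t)) for t in a]]
for x in(70,110): L+=[[(x,-45,75),(x,45,75)]]
for n,(r0,r1,c0,c1),f in(("top",(178,298,418,520),5),("side",(170,240,275,385),5)):
    im=cv2.imread(f"pics/{n}0.png")[r0:r1,c0:c1]; im=cv2.resize(im,None,fx=f,fy=f,interpolation=cv2.INTER_LANCZOS4)
    for l in L:
        q=(proj(n,T(P,l))-[c0,r0]+.5)*f-.5; cv2.polylines(im,[np.round(q).astype(int)],False,(0,0,255) if l[0][1]!=50 else (0,255,0),1)
    out.append(im)
h=np.zeros((600,800,3),np.uint8); h[:600,:510]=out[0]; 
s=cv2.resize(out[1][:,150:440],None,fx=1,fy=1); h[:350,510:800]=s; cv2.imwrite("pics/e.png",h)
E
python3 ov.py "$(python3 fit.py | head -1 | sed 's/\[ */[/;s/  */,/g')"
```

```text
[ 473.58 -420.4    -9.37]
[[-0.22  0.  ]
 [ 0.99  0.  ]
 [ 0.29 -0.2 ]
 [-0.69 -0.07]
 [-0.7  -0.84]
 [-0.31  0.93]]
```

View pics/e.png

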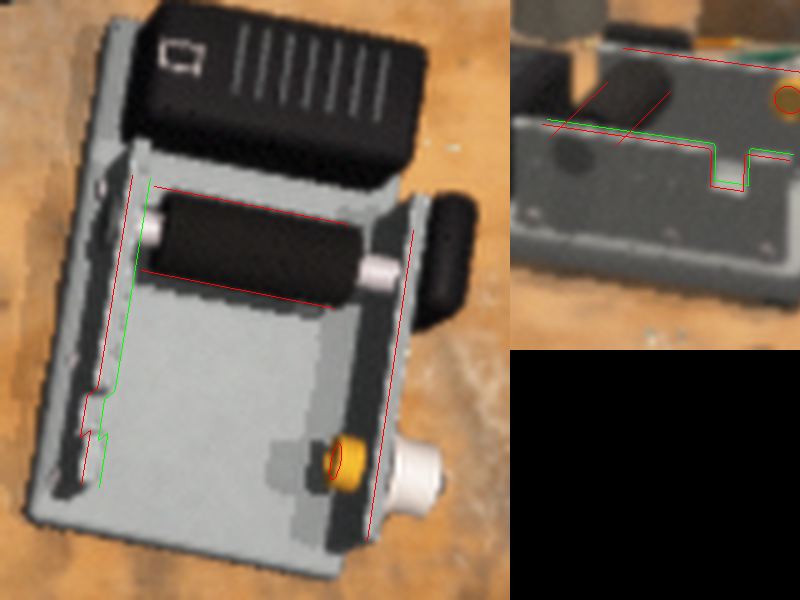

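```bash
cat > plan.py <<'E'
from h import *
def Rt(yaw,tilt=0,roll=0):
    """tool with x along yaw (deg), pointing down; then tilt about tool y (+ raises x end), then roll about own x"""
    b=R.from_matrix(np.array([[1,0,0],[0,-1,0],[0,0,-1.]]))
    return R.from_euler('z',yaw,degrees=True)*b*R.from_euler('y',tilt,degrees=True)*R.from_euler('x',roll,degrees=True)
def plan(p1,R1,n,p0=None,R0=None):
    s=bot.observe(); p=np.array(s["ee_pos"] if p0 is None else p0,float); r=quat(s["orientation"]) if R0 is None else R0
    out=[]
    for i in range(n):
        k=n-i; d=r.inv().apply((np.array(p1)-p)/k); w=np.degrees((r.inv()*R1).as_rotvec())/k
        d=d.round(1);w=w.round(1); out+=[*d.tolist(),*w.tolist()]
        p=p+r.apply(d); r=r*R.from_rotvec(w,degrees=True)
    print(out); print("end",p.round(1),"err",np.degrees((r.inv()*R1).magnitude()).round(2))
    return p,r
E
python3 - <<'E'
from plan import *
for n in("top","side"):
    C=cloud(n,np.load(f"pics/{n}0.npy")); D=np.load(f"pics/{n}0.npy"); 
    m=(D>0)&(C[...,2]>120)&(np.hypot(C[...,0],C[...,1])<850)&(C[...,0]>-100)
    q=(C[m]//100*100); u,c=np.unique(q,axis=0,return_counts=True)
    print(n,[(a.astype(int).tolist(),int(k)) for a,k in zip(u,c) if k>15])
s=bot.observe(); print(s["ee_pos"],quat(s["orientation"]).as_matrix().round(3).tolist())
p,r=plan([444.3,-132.6,140],Rt(74.9),9)
plan([444.3,-132.6,45.5],Rt(74.9),3,p,r)
E
```

```text
top [([0, -100, 100], 589), ([0, -100, 200], 474), ([0, 0, 100], 1127), ([0, 0, 200], 500), ([100, -600, 600], 153), ([100, -500, 600], 1131), ([100, -400, 600], 2834), ([100, -400, 700], 74), ([100, -300, 600], 198), ([100, -300, 700], 4944), ([100, -200, 700], 5478), ([100, -100, 100], 224), ([100, -100, 400], 62), ([100, -100, 500], 278), ([100, -100, 600], 150), ([100, -100, 700], 1831), ([100, 0, 100], 1016), ([100, 0, 200], 486), ([100, 0, 300], 246), ([100, 0, 400], 220), ([100, 100, 100], 382), ([200, -600, 300], 24), ([200, -600, 400], 85), ([200, -600, 500], 19), ([200, -600, 600], 1047), ([200, -500, 300], 365), ([200, -500, 400], 631), ([200, -500, 500], 964), ([200, -500, 600], 2772), ([200, -400, 600], 2227), ([200, -300, 600], 1041), ([200, -300, 700], 109), ([200, -200, 700], 4180), ([200, -100, 400], 28), ([200, -100, 500], 327), ([200, -100, 600], 315), ([200, -100, 700], 3949), ([200, 0, 100], 361), ([200, 0, 200], 156), ([200, 0, 300], 114), ([200, 0, 400], 184), ([200, 0, 500], 23), ([200, 100, 100], 79), ([300, -600, 600], 209), ([300, -500, 500], 47), ([300, -5
[... 2210 characters left out ...]
0, 300], 169), ([700, 200, 400], 315), ([700, 300, 100], 370), ([700, 300, 200], 506), ([700, 300, 300], 409)]
[ 252.0530394  -516.84013396  250.35835336] [[0.899, 0.438, 0.0], [0.438, -0.899, -0.0], [-0.0, 0.0, -1.0]]
[37.9, -29.0, 12.3, 0.0, 0.0, -5.4, 40.5, -25.3, 12.3, 0.0, 0.0, -5.4, 42.7, -21.4, 12.2, 0.0, 0.0, -5.4, 44.5, -17.3, 12.3, 0.0, 0.0, -5.4, 45.9, -13.0, 12.2, 0.0, 0.0, -5.5, 47.0, -8.6, 12.3, 0.0, 0.0, -5.4, 47.6, -4.1, 12.2, 0.0, 0.0, -5.5, 47.7, 0.5, 12.3, 0.0, 0.0, -5.4, 47.5, 5.0, 12.2, 0.0, 0.0, -5.5]
end [ 444.3 -132.6  140. ] err 0.01
[-0.0, -0.0, 31.5, 0.0, 0.0, 0.0, -0.0, -0.0, 31.5, 0.0, 0.0, 0.0, -0.0, -0.0, 31.5, 0.0, 0.0, 0.0]
end [ 444.3 -132.6   45.5] err 0.01
```

Run:
```python
import cv2,numpy as np
a=[cv2.resize(cv2.imread(f"pics/{n}0.png"),(640,480))[:, :] for n in("side","top")]
a=[cv2.resize(x,(400,300)) for x in a]; cv2.imwrite("pics/f.png",cv2.resize(np.vstack(a),(400,600)))
```

```text
(no output)
```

View pics/f.png

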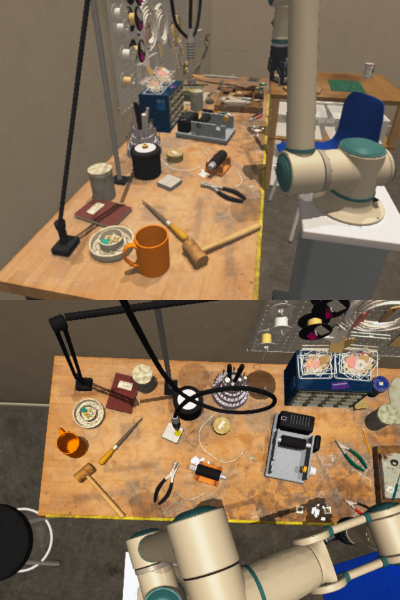

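jog_arm --deltas '[37.9,-29.0,12.3,0,0,-5.4,40.5,-25.3,12.3,0,0,-5.4,42.7,-21.4,12.2,0,0,-5.4,44.5,-17.3,12.3,0,0,-5.4,45.9,-13.0,12.2,0,0,-5.5,47.0,-8.6,12.3,0,0,-5.4,47.6,-4.1,12.2,0,0,-5.5,47.7,0.5,12.3,0,0,-5.4,47.5,5.0,12.2,0,0,-5.5,0,0,0,0,0,0,0,0,0,0,0,0]' --grip 1

```text
t: 2.78
ee_pos: [444.4, -132.8, 140.2]
orientation: [0.0, 0.794, 0.608, -0.0]
contact_force: [-0.9, 0.2, -0.1]
grip_width: 85.5
finger_force: 0.0
```

jog_arm --deltas '[0,0,31.5,0,0,0,0,0,31.5,0,0,0,0,0,31.5,0,0,0,0,0,0,0,0,0]'

```text
t: 3.28
ee_pos: [442.6, -133.3, 44.2]
orientation: [-0.002, 0.795, 0.607, -0.001]
contact_force: [-0.2, 0.3, 0.5]
grip_width: 85.5
finger_force: 0.0
```

jog_arm --deltas '[0,0,0,0,0,0,0,0,0,0,0,0,0,0,0,0,0,0,0,0,0,0,0,0,0,0,0,0,0,0,0,0,0,0,0,0]' --grip 0

```text
t: 4.03
ee_pos: [445.1, -133.1, 47.0]
orientation: [0.001, 0.794, 0.608, 0.0]
contact_force: [-1.5, -0.5, 5.9]
grip_width: 38.3
finger_force: 59.3
```

Run:
```python
from plan import *
p,r=[444.3,-132.6,45.5],Rt(74.9)
p,r=plan([444.3,-132.6,160],Rt(74.9),3,p,r)
p,r=plan([310,-60,250],Rt(80),4,p,r)
p,r=plan([320,200,350],Rt(85,10),6,p,r)
p,r=plan([291,634,494],Rt(90,25),10,p,r)
```

```text
[0.0, 0.0, -38.2, 0.0, 0.0, 0.0, 0.0, 0.0, -38.2, 0.0, 0.0, 0.0, 0.0, 0.0, -38.1, 0.0, 0.0, 0.0]
end [ 444.3 -132.6  160. ] err 0.0
[8.8, -37.1, -22.5, 0.0, 0.0, -1.3, 9.6, -37.0, -22.5, 0.0, 0.0, -1.3, 10.5, -36.7, -22.5, 0.0, 0.0, -1.2, 11.2, -36.5, -22.5, 0.0, 0.0, -1.3]
end [310. -60. 250.] err 0.0
[43.0, -5.9, -16.7, 0.1, 1.7, -0.8, 43.5, -5.3, -15.4, 0.1, 1.7, -0.8, 44.0, -4.7, -14.1, 0.1, 1.6, -0.8, 44.5, -4.1, -12.8, 0.0, 1.7, -0.9, 44.8, -3.4, -11.5, 0.1, 1.6, -0.8, 45.2, -2.9, -10.2, 0.0, 1.7, -0.9]
end [320. 200. 350.] err 0.05
[44.8, -6.7, -6.7, 0.2, 1.5, -0.5, 45.1, -6.3, -5.5, 0.2, 1.5, -0.5, 45.2, -5.9, -4.3, 0.1, 1.5, -0.5, 45.4, -5.5, -3.1, 0.1, 1.5, -0.5, 45.5, -5.1, -1.9, 0.2, 1.5, -0.5, 45.6, -4.7, -0.7, 0.1, 1.5, -0.5, 45.6, -4.3, 0.5, 0.2, 1.5, -0.4, 45.6, -4.0, 1.7, 0.1, 1.5, -0.5, 45.6, -3.6, 2.9, 0.2, 1.5, -0.4, 45.5, -3.4, 4.0, 0.1, 1.5, -0.5]
end [291. 634. 494.] err 0.05
```

jog_arm --deltas '[0,0,-20,0,0,0,0,0,-47.3,0,0,0,0,0,-47.2,0,0,0,8.8,-37.1,-22.5,0,0,-1.3,9.6,-37.0,-22.5,0,0,-1.3,10.5,-36.7,-22.5,0,0,-1.2,11.2,-36.5,-22.5,0,0,-1.3]'

```text
t: 4.9
ee_pos: [308.3, -59.0, 250.7]
orientation: [0.0, 0.766, 0.643, 0.0]
contact_force: [0.5, 0.1, -3.0]
grip_width: 38.2
finger_force: 61.3
```

jog_arm --deltas '[43.0,-5.9,-16.7,0.1,1.7,-0.8,43.5,-5.3,-15.4,0.1,1.7,-0.8,44.0,-4.7,-14.1,0.1,1.6,-0.8,44.5,-4.1,-12.8,0.0,1.7,-0.9,44.8,-3.4,-11.5,0.1,1.6,-0.8,45.2,-2.9,-10.2,0.0,1.7,-0.9]'

```text
t: 5.65
ee_pos: [319.1, 201.1, 350.6]
orientation: [-0.058, 0.734, 0.673, 0.065]
contact_force: [0.3, 0.0, -1.9]
grip_width: 38.3
finger_force: 61.3
```

jog_arm --deltas '[44.8,-6.7,-6.7,0.2,1.5,-0.5,45.1,-6.3,-5.5,0.2,1.5,-0.5,45.2,-5.9,-4.3,0.1,1.5,-0.5,45.4,-5.5,-3.1,0.1,1.5,-0.5,45.5,-5.1,-1.9,0.2,1.5,-0.5,45.6,-4.7,-0.7,0.1,1.5,-0.5,45.6,-4.3,0.5,0.2,1.5,-0.4,45.6,-4.0,1.7,0.1,1.5,-0.5,45.6,-3.6,2.9,0.2,1.5,-0.4,45.5,-3.4,4.0,0.1,1.5,-0.5,0,0,0,0,0,0,0,0,0,0,0,0]'

```text
t: 7.15
ee_pos: [290.6, 633.2, 492.9]
orientation: [-0.152, 0.69, 0.691, 0.152]
contact_force: [0.8, -0.4, -2.9]
grip_width: 38.2
finger_force: 61.3
```

Run:
```python
from plan import *
s=bot.observe(); r=quat(s["orientation"]); p=s["ee_pos"]; print(s["t"],p,r.as_matrix().round(3).tolist(),s["joint_pos"].round(2),s["grip_width"],s["finger_force"])
im,d=bot.camera("side"); cv2.imwrite("pics/g0.png",im); np.save("pics/g0.npy",d)
c=proj("side",p+r.apply([72,0,0]))[0]; print(c, proj("side",p+r.apply([[72,9,0],[72,0,9]])))
x,y=np.round(c).astype(int); x0=max(x-60,0);y0=max(y-45,0); print(x0,y0)
cv2.imwrite("pics/g.png",cv2.resize(im[y0:y0+90,x0:x0+120],None,fx=6,fy=6,interpolation=cv2.INTER_CUBIC))
```

```text
7.15 [290.55321345 633.16221212 492.8861696 ] [[-0.001, 1.0, -0.0], [0.908, 0.001, 0.42], [0.42, 0.0, -0.908]] [0.91 0.23 1.07 0.26 1.5  0.94] 38.19480596967638 61.332758367061615
[419.21386747 227.79325075] [[398.91368836 226.07188859]
 [417.3060301  247.83652077]]
359 183
```

View pics/g.png

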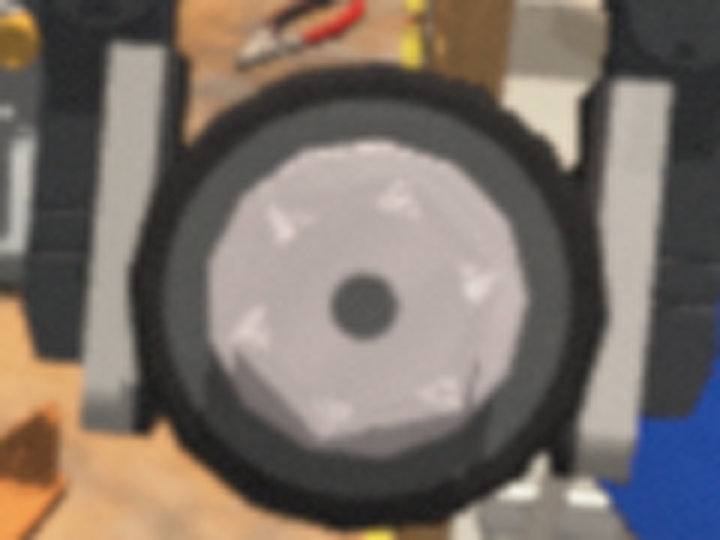

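```bash
cat >> plan.py <<'E'
TP=[473.6,-420.4,-9.37]; OFF=np.array([0,-.2,2.])
def tcp(tip,th,roll):
    """TCP pose for round tip at tumbler coords tip, tilt th, roll"""
    r=Rt(TP[2]+90,th,roll); return T(TP,tip)[0]-r.apply(OFF+[-68,0,0]), r
def tipnow():
    s=bot.observe(); r=quat(s["orientation"]); p=s["ee_pos"]+r.apply(OFF+[-68,0,0])
    q=T([0,0,-TP[2]],np.r_[p[:2]-TP[:2],p[2]])[0]; e=(r*Rt(TP[2]+90).inv())
    ax=R.from_euler('z',-TP[2],degrees=True).apply(r.apply([1,0,0])); f=R.from_euler('z',-TP[2],degrees=True).apply(s["contact_force"])
    print("t",round(s["t"],2),"tip",q.round(1),"axis",ax.round(3),"tilt",np.degrees(np.arcsin(ax[2])).round(1),"F",f.round(1),"j",s["joint_pos"].round(2),"grip",round(s["grip_width"],1))
E
python3 - <<'E'
from plan import *
s=bot.observe(); p,r=s["ee_pos"],quat(s["orientation"])
p,r=plan([320,200,350],Rt(85,10),10,p,r)
p,r=plan([320,-60,300],Rt(80,10),5,p,r)
q,rr=tcp([0,-44,150],20,0); print(q)
p,r=plan(q,rr,9,p,r)
q,rr=tcp([0,-46,77],20,0)
plan(q,rr,3,p,r)
E
```

```text
[-45.3, 2.9, -5.2, -0.1, -1.5, 0.5, -45.4, 3.3, -4.0, -0.2, -1.5, 0.5, -45.5, 3.7, -2.8, -0.1, -1.5, 0.5, -45.5, 4.1, -1.6, -0.2, -1.5, 0.5, -45.5, 4.6, -0.4, -0.2, -1.5, 0.5, -45.4, 4.9, 0.8, -0.1, -1.5, 0.5, -45.3, 5.3, 2.0, -0.2, -1.5, 0.4, -45.2, 5.7, 3.1, -0.1, -1.5, 0.5, -45.1, 6.0, 4.4, -0.2, -1.4, 0.4, -44.9, 6.3, 5.4, -0.1, -1.5, 0.5]
end [320. 200. 350.] err 0.04
[-52.7, 4.5, 0.9, -0.2, 0.0, 1.0, -52.7, 5.5, 0.9, -0.2, 0.0, 1.0, -52.6, 6.4, 0.9, -0.2, 0.0, 1.0, -52.4, 7.3, 1.0, -0.1, 0.0, 1.0, -52.3, 8.2, 1.0, -0.2, 0.0, 0.9]
end [320. -60. 300.] err 0.05
[ 476.92572302 -401.47388002  175.13675499]
[-36.2, 23.7, 7.7, 0.0, 1.1, -0.1, -36.4, 23.7, 7.0, 0.0, 1.1, -0.1, -36.6, 23.6, 6.3, 0.0, 1.1, -0.1, -36.7, 23.6, 5.6, 0.0, 1.1, -0.0, -36.9, 23.6, 5.0, 0.0, 1.1, -0.1, -37.0, 23.5, 4.2, 0.0, 1.1, -0.0, -37.0, 23.5, 3.5, 0.1, 1.1, -0.1, -37.1, 23.4, 2.8, 0.0, 1.2, -0.0, -37.2, 23.4, 2.0, 0.1, 1.1, -0.1]
end [ 477.  -401.4  175.2] err 0.05
[-8.9, -0.0, 22.6, -0.0, 0.0, 0.0, -9.0, -0.0, 22.7, -0.0, 0.0, 0.0, -8.9, -0.0, 22.6, -0.0, 0.0, 0.0]
end [ 476.6 -403.4  102.2] err 0.05
```

jog_arm --deltas '[-45.3,2.9,-5.2,-0.1,-1.5,0.5,-45.4,3.3,-4.0,-0.2,-1.5,0.5,-45.5,3.7,-2.8,-0.1,-1.5,0.5,-45.5,4.1,-1.6,-0.2,-1.5,0.5,-45.5,4.6,-0.4,-0.2,-1.5,0.5,-45.4,4.9,0.8,-0.1,-1.5,0.5,-45.3,5.3,2.0,-0.2,-1.5,0.4,-45.2,5.7,3.1,-0.1,-1.5,0.5,-45.1,6.0,4.4,-0.2,-1.4,0.4,-44.9,6.3,5.4,-0.1,-1.5,0.5]'

```text
t: 8.45
ee_pos: [319.5, 199.4, 349.6]
orientation: [-0.058, 0.735, 0.673, 0.065]
contact_force: [0.9, -0.3, -2.7]
grip_width: 38.3
finger_force: 61.3
```

jog_arm --deltas '[-52.7,4.5,0.9,-0.2,0.0,1.0,-52.7,5.5,0.9,-0.2,0.0,1.0,-52.6,6.4,0.9,-0.2,0.0,1.0,-52.4,7.3,1.0,-0.1,0.0,1.0,-52.3,8.2,1.0,-0.2,0.0,0.9]'

```text
t: 9.07
ee_pos: [319.5, -60.1, 299.2]
orientation: [-0.055, 0.764, 0.64, 0.068]
contact_force: [1.0, -0.2, -2.9]
grip_width: 38.3
finger_force: 61.3
```

jog_arm --deltas '[-36.2,23.7,7.7,0.0,1.1,-0.1,-36.4,23.7,7.0,0.0,1.1,-0.1,-36.6,23.6,6.3,0.0,1.1,-0.1,-36.7,23.6,5.6,0.0,1.1,0,-36.9,23.6,5.0,0.0,1.1,-0.1,-37.0,23.5,4.2,0.0,1.1,0,-37.0,23.5,3.5,0.1,1.1,-0.1,-37.1,23.4,2.8,0.0,1.2,0,-37.2,23.4,2.0,0.1,1.1,-0.1,0,0,0,0,0,0,0,0,0,0,0,0]'

```text
t: 10.45
ee_pos: [476.7, -399.3, 173.7]
orientation: [-0.113, 0.751, 0.637, 0.133]
contact_force: [-0.4, 0.4, -2.8]
grip_width: 38.5
finger_force: 61.4
```

Run:
```python
from plan import *
tipnow()
q,rr=tcp([0,-46,77],20,0); plan(q,rr,4)
```

```text
t 10.45 tip [ -0.6 -41.8 148.4] axis [0.    0.939 0.344] tilt 20.1 F [-0.5  0.3 -2.8] j [-0.95  0.51  1.38  0.25  1.51 -0.83] grip 38.5
[-7.1, 0.2, 16.4, -0.0, -0.0, -0.0, -7.1, 0.1, 16.5, -0.0, -0.0, -0.0, -7.2, 0.2, 16.4, -0.0, -0.1, -0.0, -7.1, 0.1, 16.5, -0.0, -0.0, -0.0]
end [ 476.6 -403.5  102.1] err 0.04
```

```bash
sed -i 's/OFF=np.array.*/OFF=np.array([0,0,1.])/' plan.py
python3 - <<'E'
from plan import *
q,rr=tcp([0,-46,77],20,0); plan(q,rr,4,[477.4,-400.6,176.3],rr)
E
```

```text
[-7.0, -0.1, 17.4, 0.0, 0.0, 0.0, -7.0, -0.1, 17.4, 0.0, 0.0, 0.0, -7.1, -0.2, 17.4, 0.0, 0.0, 0.0, -7.0, -0.1, 17.5, 0.0, 0.0, 0.0]
end [ 476.5 -403.1  101.2] err 0.0
```

jog_arm --deltas '[-7.0,-0.1,17.4,0.0,0.0,0.0,-7.0,-0.1,17.4,0.0,0.0,0.0,-7.1,-0.2,17.4,0.0,0.0,0.0,-7.0,-0.1,17.5,0.0,0.0,0.0,0,0,0,0,0,0,0,0,0,0,0,0]'

```text
t: 11.2
ee_pos: [476.8, -401.9, 98.5]
orientation: [-0.113, 0.751, 0.637, 0.133]
contact_force: [-0.2, -1.2, -2.7]
grip_width: 38.2
finger_force: 61.4
```

```bash
cat > look.py <<'E'
from plan import *
import sys
tag=sys.argv[1]; P=[]
for i in range(3):
    im,d=bot.camera("side"); s=bot.observe(); P.append(s["ee_pos"])
    if i==0: cv2.imwrite(f"pics/{tag}_side.png",im)
t,_=bot.camera("top"); cv2.imwrite(f"pics/{tag}_top.png",t)
print(np.round(P,1).tolist()); tipnow()
c=np.zeros((600,800,3),np.uint8); 
c[:600,:400]=cv2.resize(t[200:290,440:500],(400,600),interpolation=cv2.INTER_CUBIC)
c[:600,400:]=cv2.resize(im[160:235,330:380],(400,600),interpolation=cv2.INTER_CUBIC)
cv2.imwrite(f"pics/{tag}.png",c)
E
python3 look.py pre
```

```text
[[476.9, -402.1, 98.9], [476.9, -402.2, 99.1], [476.9, -402.2, 99.1]]
t 11.4 tip [  0.3 -45.   74.8] axis [-0.001  0.939  0.343] tilt 20.1 F [ 0.2  1.7 -2. ] j [-0.95  0.57  1.47  0.25  1.36 -0.87] grip 38.1
```

View pics/pre.png

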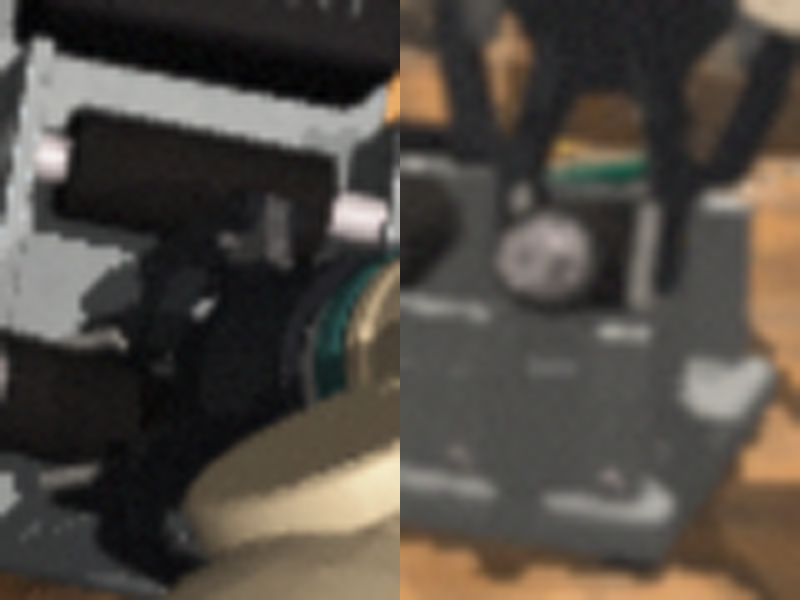

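Run:
```python
from plan import *
s=bot.observe(); r=quat(s["orientation"]); p=s["ee_pos"]
for o in([72,0,0],[72,0,2],[72,2,0]): print(o,proj("side",p+r.apply(o)).round(2))
im=cv2.imread("pics/pre_side.png").max(2).astype(int)
# hex end bright blob centroid
w=im[180:204,338:358]; k,l,st,c=cv2.connectedComponentsWithStats((w>95).astype(np.uint8)); i=1+st[1:,4].argmax(); print(st[i],c[i]+[338,180])
```

```text
[72, 0, 0] [[344.97 190.77]]
[72, 0, 2] [[344.88 191.52]]
[72, 2, 0] [[344.26 190.67]]
[ 4  7 11 10 83] [347.36144578 191.5060241 ]
```

Run:
```python
from plan import *
s=bot.observe(); r=quat(s["orientation"]); p=s["ee_pos"]
print("side 50,61,72:",proj("side",p+r.apply([[50,0,1.5],[61,0,1.5],[72,0,1.5]])).round(2).tolist())
# silhouette rows in top for columns
m=bot.camera_model("top"); cam=m["position"]
a=np.linspace(0,2*np.pi,361); 
for y in(25,35,42):
    ring=p+r.apply(np.c_[np.full(361,y),20*np.cos(a),1.5+20*np.sin(a)]); q=proj("top",ring); print("pred",y,"col",q[:,0].mean().round(1),"rows",q[:,1].min().round(1),q[:,1].max().round(1))
g=cv2.imread("pics/pre_top.png").max(2).astype(int)
for c in range(442,454,2): print(c,g[244:276,c].tolist())
g=cv2.imread("pics/pre_side.png").max(2).astype(int)
for v in range(184,204,2): print(v,g[v,336:362].tolist())
```

```text
side 50,61,72: [[347.3, 191.28], [346.11, 191.3], [344.9, 191.33]]
pred 25 col 445.1 rows 250.4 267.9
pred 35 col 441.2 rows 249.3 266.9
pred 42 col 438.5 rows 248.6 266.2
442 [148, 156, 152, 153, 150, 122, 52, 23, 26, 26, 28, 25, 36, 31, 31, 31, 30, 29, 27, 30, 24, 23, 20, 21, 50, 57, 58, 69, 69, 81, 127, 89]
444 [156, 156, 155, 156, 156, 147, 77, 34, 28, 29, 29, 31, 32, 33, 29, 32, 30, 28, 28, 28, 24, 26, 19, 20, 28, 48, 57, 58, 57, 56, 57, 59]
446 [154, 158, 158, 157, 157, 156, 121, 56, 28, 28, 29, 30, 32, 32, 34, 33, 33, 30, 28, 26, 26, 24, 22, 22, 16, 38, 62, 100, 91, 67, 58, 56]
448 [156, 157, 158, 160, 158, 160, 150, 74, 27, 21, 25, 29, 26, 26, 29, 23, 27, 31, 26, 24, 24, 21, 24, 19, 17, 27, 75, 103, 91, 45, 26, 30]
450 [156, 159, 157, 160, 160, 152, 128, 94, 43, 23, 21, 26, 25, 25, 28, 28, 30, 26, 25, 26, 26, 21, 21, 18, 20, 30, 95, 107, 73, 29, 16, 18]
452 [96, 75, 87, 132, 87, 57, 99, 105, 48, 22, 22, 23, 24, 22, 25, 26, 26, 24, 25, 23, 25, 23, 24, 23, 22, 43, 101, 102, 56, 20, 15, 15]
184 [65, 72, 78, 78, 76, 72, 57, 59, 94, 111, 77, 46, 49, 67, 70, 74, 74, 78, 78, 76, 73,
[... 368 characters left out ...]
]
192 [73, 75, 74, 74, 74, 79, 107, 132, 131, 117, 127, 140, 137, 125, 118, 123, 124, 92, 58, 42, 36, 31, 52, 93, 123, 101]
194 [81, 78, 78, 74, 76, 72, 76, 108, 134, 141, 141, 141, 117, 99, 105, 119, 103, 75, 50, 37, 33, 34, 69, 112, 125, 86]
196 [79, 79, 75, 77, 76, 76, 71, 62, 74, 87, 92, 97, 98, 90, 82, 72, 56, 45, 34, 26, 27, 39, 79, 125, 123, 85]
198 [129, 121, 124, 131, 113, 94, 86, 74, 62, 53, 49, 44, 43, 48, 45, 39, 39, 38, 40, 40, 41, 47, 67, 95, 102, 90]
200 [82, 83, 88, 97, 100, 86, 78, 80, 80, 74, 73, 73, 71, 71, 72, 72, 74, 74, 82, 108, 118, 113, 104, 105, 104, 86]
202 [80, 80, 82, 83, 80, 81, 79, 81, 80, 74, 74, 77, 75, 78, 78, 78, 78, 80, 91, 111, 121, 118, 114, 120, 122, 95]
```

```bash
sed -i 's/OFF=np.array.*/OFF=np.array([0,0,1.75])/; s/TP=\[473.6/TP=[473.9/' plan.py
cat >> plan.py <<'E'
def go(d,dth,droll,n):
    """rows moving the tip by d (tumbler axes) with tilt/roll changes, relative to the measured pose"""
    s=bot.observe(); r=quat(s["orientation"]); dw=R.from_euler('z',TP[2],degrees=True)
    yax=dw.apply([1,0,0]); r1=R.from_rotvec(yax*dth,degrees=True)*r; r1=r1*R.from_euler('x',droll,degrees=True)
    o=OFF+[-68,0,0]; tip=s["ee_pos"]+r.apply(o)+dw.apply(d)
    plan(tip-r1.apply(o),r1,n)
E
python3 - <<'E'
from plan import *
tipnow(); go([0,-9,0],0,0,4); go([0,-15,0],0,0,6)
E
```

```text
t 11.4 tip [  0.  -44.8  74.1] axis [-0.001  0.939  0.343] tilt 20.1 F [ 0.2  1.7 -2. ] j [-0.95  0.57  1.47  0.25  1.36 -0.87] grip 38.1
[-2.1, -0.0, -0.8, 0.0, 0.0, 0.0, -2.1, -0.0, -0.8, 0.0, 0.0, 0.0, -2.1, -0.0, -0.7, 0.0, 0.0, 0.0, -2.2, -0.0, -0.8, 0.0, 0.0, 0.0]
end [ 475.4 -411.    99.1] err 0.0
[-2.3, -0.0, -0.9, 0.0, 0.0, 0.0, -2.4, -0.0, -0.8, 0.0, 0.0, 0.0, -2.3, -0.0, -0.9, 0.0, 0.0, 0.0, -2.4, -0.0, -0.8, 0.0, 0.0, 0.0, -2.3, -0.0, -0.9, 0.0, 0.0, 0.0, -2.4, -0.0, -0.8, 0.0, 0.0, 0.0]
end [ 474.4 -416.9   99.1] err 0.0
```

jog_arm --deltas '[-2.1,0,-0.8,0,0,0,-2.1,0,-0.8,0,0,0,-2.1,0,-0.7,0,0,0,-2.2,0,-0.8,0,0,0,0,0,0,0,0,0]'

```text
t: 12.02
ee_pos: [475.1, -411.0, 98.3]
orientation: [-0.113, 0.751, 0.637, 0.133]
contact_force: [0.6, 0.1, -2.3]
grip_width: 38.2
finger_force: 61.4
```

jog_arm --deltas '[-1.9,0,-0.7,0,0,0,-1.9,0,-0.7,0,0,0,-1.9,0,-0.7,0,0,0,0,0,0,0,0,0,0,0,0,0,0,0]'

```text
t: 12.65
ee_pos: [474.1, -416.7, 98.4]
orientation: [-0.113, 0.751, 0.637, 0.133]
contact_force: [0.3, 0.6, -2.8]
grip_width: 38.5
finger_force: 61.4
```

```bash
python3 -c "
from plan import *
tipnow()"
```

```text
t 12.65 tip [ -0.3 -59.6  73.4] axis [-0.     0.939  0.344] tilt 20.1 F [ 0.2  0.6 -2.8] j [-0.96  0.58  1.44  0.25  1.38 -0.88] grip 38.5
```

Run:
```python
from plan import *
go([0.3,-4,0.2],-3,0,4)
```

```text
[-0.9, 0.1, 0.5, 0.0, -0.7, 0.0, -0.9, 0.1, 0.5, 0.0, -0.8, 0.0, -0.9, 0.0, 0.5, 0.0, -0.7, 0.0, -0.9, 0.1, 0.6, 0.0, -0.8, 0.0]
end [ 474.  -419.4   95.2] err 0.0
```

jog_arm --deltas '[-0.9,0.1,0.5,0,-0.7,0,-0.9,0.1,0.5,0,-0.8,0,-0.9,0,0.5,0,-0.7,0,-0.9,0.1,0.6,0,-0.8,0,0,0,0,0,0,0,0,0,0,0,0,0]'

```text
t: 13.4
ee_pos: [474.0, -418.8, 95.2]
orientation: [-0.097, 0.754, 0.64, 0.114]
contact_force: [0.0, 4.1, -2.0]
grip_width: 38.0
finger_force: 61.3
```

Run:
```python
from plan import *
tipnow(); go([0.,-4,0.2],-1,0,4)
```

```text
t 13.4 tip [ -0.1 -62.9  73.5] axis [-0.001  0.955  0.295] tilt 17.2 F [-0.6  4.  -2. ] j [-0.95  0.57  1.47  0.22  1.33 -0.86] grip 38.0
[-0.9, -0.0, -0.0, 0.0, -0.2, 0.0, -0.9, -0.0, -0.1, 0.0, -0.3, 0.0, -1.0, -0.0, -0.0, 0.0, -0.2, 0.0, -0.9, -0.0, -0.1, 0.0, -0.3, 0.0]
end [ 473.4 -422.4   94.4] err 0.0
```

jog_arm --deltas '[-0.9,0,0,0,-0.2,0,-0.9,0,-0.1,0,-0.3,0,-1.0,0,0,0,-0.2,0,-0.9,0,-0.1,0,-0.3,0,0,0,0,0,0,0]'

```text
t: 14.02
ee_pos: [473.4, -422.6, 94.3]
orientation: [-0.091, 0.755, 0.641, 0.107]
contact_force: [-0.0, 4.7, -2.7]
grip_width: 38.3
finger_force: 61.3
```

Run:
```python
from plan import *
tipnow(); go([0.,-2.5,0.7],-2,11.5,4)
```

```text
t 14.03 tip [ -0.1 -67.1  73.7] axis [-0.     0.961  0.278] tilt 16.1 F [-0.8  4.6 -2.7] j [-0.95  0.57  1.47  0.2   1.31 -0.86] grip 38.3
[-0.5, 0.1, 0.3, 2.9, -0.5, 0.1, -0.6, 0.1, 0.2, 2.9, -0.5, 0.0, -0.5, 0.1, 0.3, 2.8, -0.5, 0.1, -0.6, 0.1, 0.2, 2.9, -0.5, 0.0]
end [ 473.4 -424.5   92.7] err 0.0
```

jog_arm --deltas '[-0.5,0.1,0.3,2.9,-0.5,0.1,-0.6,0.1,0.2,2.9,-0.5,0.0,-0.5,0.1,0.3,2.8,-0.5,0.1,-0.6,0.1,0.2,2.9,-0.5,0.0,0,0,0,0,0,0]'

```text
t: 14.65
ee_pos: [474.2, -423.9, 92.1]
orientation: [-0.156, 0.744, 0.649, 0.029]
contact_force: [-0.2, 6.8, -2.9]
grip_width: 38.7
finger_force: 61.3
```

Run:
```python
from plan import *
tipnow(); go([0.,-1,0.6],-5,0,5)
```

```text
t 14.65 tip [  0.6 -68.9  73.8] axis [-0.001  0.969  0.246] tilt 14.2 F [-1.3  6.7 -2.9] j [-0.87  0.64  1.34  0.05  1.48 -0.74] grip 38.7
[-0.2, 0.2, 1.0, 0.0, -1.0, 0.2, -0.2, 0.2, 1.0, 0.0, -1.0, 0.2, -0.1, 0.2, 1.0, 0.0, -1.0, 0.2, -0.1, 0.2, 1.0, 0.0, -0.9, 0.2, -0.1, 0.2, 1.0, 0.0, -1.0, 0.2]
end [ 474.3 -423.5   87. ] err 0.01
```

jog_arm --deltas '[-0.2,0.2,1.0,0,-1.0,0.2,-0.2,0.3,1.0,0,-1.0,0.2,-0.1,0.3,1.0,0,-1.0,0.2,-0.1,0.3,1.0,0,-0.9,0.2,-0.1,0.3,1.0,0,-1.0,0.2,0,0,0,0,0,0]'

```text
t: 15.4
ee_pos: [474.5, -423.2, 87.0]
orientation: [-0.128, 0.751, 0.648, -0.003]
contact_force: [0.8, 5.3, -4.8]
grip_width: 38.1
finger_force: 61.2
```

Run:
```python
from plan import *
tipnow(); go([0.,0,0.4],-3,0,4)
```

```text
t 15.4 tip [  0.7 -69.5  74.3] axis [-0.     0.987  0.161] tilt 9.3 F [-0.1  5.4 -4.8] j [-0.84  0.61  1.39 -0.    1.4  -0.69] grip 38.1
[0.0, 0.2, 0.8, 0.0, -0.7, 0.1, 0.0, 0.1, 0.8, 0.0, -0.7, 0.2, 0.1, 0.2, 0.8, 0.0, -0.8, 0.1, 0.0, 0.1, 0.7, 0.0, -0.7, 0.2]
end [ 474.5 -422.6   83.9] err 0.04
```

Run:
```python
from plan import *
go([-0.3,0,-.2],-4,0,5)
```

```text
[-0.0, 0.1, 1.0, 0.0, -0.8, 0.2, -0.0, 0.1, 1.0, 0.0, -0.8, 0.1, 0.0, 0.2, 1.0, 0.0, -0.8, 0.2, 0.0, 0.1, 1.0, 0.0, -0.8, 0.1, 0.1, 0.2, 0.9, 0.0, -0.7, 0.2]
end [ 474.3 -422.4   82.1] err 0.02
```

jog_arm --deltas '[0,0.1,1.0,0,-0.8,0.2,0,0.1,1.0,0,-0.8,0.1,0,0.2,1.0,0,-0.8,0.2,0,0.1,1.0,0,-0.8,0.1,0.1,0.2,0.9,0,-0.7,0.2,0,0,0,0,0,0]'

```text
t: 16.15
ee_pos: [474.4, -422.5, 82.0]
orientation: [-0.106, 0.755, 0.647, -0.03]
contact_force: [1.3, 5.3, -4.4]
grip_width: 38.5
finger_force: 61.2
```

Run:
```python
from plan import *
tipnow(); go([-0.,0.3,.4],-3,0,4)
print(proj("side",T(TP,[[0,72,75],[0,50,75]])))
```

```text
t 16.15 tip [  0.5 -69.5  74.1] axis [-0.     0.996  0.092] tilt 5.3 F [ 0.4  5.5 -4.4] j [-0.81  0.6   1.43 -0.05  1.33 -0.64] grip 38.5
[0.1, 0.2, 0.8, 0.0, -0.7, 0.1, 0.1, 0.1, 0.8, 0.0, -0.7, 0.2, 0.1, 0.2, 0.8, 0.0, -0.8, 0.1, 0.1, 0.1, 0.7, 0.0, -0.7, 0.2]
end [ 474.5 -421.8   78.9] err 0.04
[[346.26107999 205.67151629]
 [348.80652169 202.72249016]]
```

jog_arm --deltas '[0.1,0.2,0.8,0,-0.7,0.1,0.1,0.1,0.8,0,-0.7,0.2,0.1,0.2,0.8,0,-0.8,0.1,0.1,0.1,0.7,0,-0.7,0.2,0,0,0,0,0,0]'

```text
t: 16.77
ee_pos: [474.5, -421.8, 78.7]
orientation: [-0.089, 0.757, 0.645, -0.049]
contact_force: [1.9, 6.2, -6.1]
grip_width: 38.2
finger_force: 61.2
```

Run:
```python
from plan import *
tipnow(); go([0,0.3,.3],-2.3,0,4)
```

```text
t 16.77 tip [  0.5 -69.1  74.3] axis [0.    0.999 0.041] tilt 2.3 F [ 0.8  6.5 -6.1] j [-0.79  0.59  1.45 -0.09  1.29 -0.6 ] grip 38.2
[0.1, 0.1, 0.6, -0.0, -0.6, 0.1, 0.1, 0.1, 0.6, 0.0, -0.6, 0.1, 0.1, 0.1, 0.6, 0.0, -0.5, 0.1, 0.1, 0.2, 0.6, 0.0, -0.6, 0.2]
end [ 474.6 -421.3   76.3] err 0.06
```

jog_arm --deltas '[0.1,0.1,0.7,0,-0.6,0.1,0.1,0.1,0.7,0,-0.6,0.1,0.1,0.1,0.7,0,-0.5,0.1,0.1,0.2,0.7,0,-0.6,0.2,0,0,0,0,0,0]'

```text
t: 17.4
ee_pos: [474.6, -421.5, 75.9]
orientation: [-0.076, 0.759, 0.643, -0.065]
contact_force: [1.3, 4.7, -5.4]
grip_width: 38.5
finger_force: 61.2
```

Run:
```python
from plan import *
tipnow(); go([0,3.5,0],0,0,4)
```

```text
t 17.4 tip [  0.5 -69.   74.3] axis [ 0.001  1.    -0.001] tilt -0.0 F [ 0.5  4.9 -5.4] j [-0.77  0.58  1.47 -0.12  1.25 -0.56] grip 38.5
[0.9, -0.0, -0.0, 0.0, 0.0, 0.0, 0.9, -0.0, -0.0, 0.0, 0.0, 0.0, 0.8, -0.0, -0.0, 0.0, 0.0, 0.0, 0.9, -0.0, -0.0, 0.0, 0.0, 0.0]
end [ 475.2 -418.1   75.9] err 0.0
```

jog_arm --deltas '[0,0,0.4,0,-0.3,0,0,0,0.4,0,-0.3,0,0,0,0,0,0,0]'

```text
t: 17.77
ee_pos: [474.6, -421.5, 75.8]
orientation: [-0.072, 0.759, 0.644, -0.068]
contact_force: [1.1, 5.7, -1.7]
grip_width: 38.4
finger_force: 61.4
```

jog_arm --deltas '[0,0,0.4,0,-0.3,0,0,0,0.4,0,-0.3,0,0,0,0,0,0,0]'

```text
t: 18.15
ee_pos: [474.6, -421.6, 75.7]
orientation: [-0.069, 0.758, 0.644, -0.072]
contact_force: [2.2, 7.0, 1.2]
grip_width: 38.4
finger_force: 61.7
```

```bash
python3 look.py in
```

```text
[[474.6, -421.5, 75.7], [474.6, -421.6, 75.7], [474.6, -421.5, 75.7]]
t 18.35 tip [  0.7 -69.   75.4] axis [-0.003  1.    -0.021] tilt -1.2 F [-0.   6.4  0.7] j [-0.77  0.58  1.48 -0.14  1.24 -0.55] grip 38.3
```

jog_arm --deltas '[0.9,0,-0.2,0,0.3,0,0.9,0,-0.2,0,0.3,0,0.8,0,-0.2,0,0.3,0,0.8,0,-0.2,0,0.2,0,0,0,0,0,0,0]'

```text
t: 18.98
ee_pos: [474.8, -419.5, 75.8]
orientation: [-0.074, 0.759, 0.644, -0.066]
contact_force: [3.8, 3.2, -2.2]
grip_width: 38.2
finger_force: 61.4
```

```bash
python3 look.py in2
```

```text
[[474.8, -419.6, 75.8], [474.8, -419.5, 75.8], [474.8, -419.5, 75.8]]
t 19.18 tip [  0.3 -66.9  74.5] axis [-0.     1.    -0.005] tilt -0.3 F [ 4.3  4.1 -3.3] j [-0.77  0.58  1.48 -0.12  1.25 -0.56] grip 38.2
```

jog_arm --deltas '[0,0,0,0,0,0,0,0,0,0,0,0,0,0,0,0,0,0,0,0,0,0,0,0]' --grip 0.65

```text
t: 19.68
ee_pos: [474.0, -419.7, 76.1]
orientation: [-0.075, 0.759, 0.643, -0.067]
contact_force: [0.2, -0.3, -0.9]
grip_width: 55.9
finger_force: 0.0
```

jog_arm --deltas '[0,0,-8,0,0,0,0,0,-15,0,0,0,0,0,-25,0,0,0,0,0,-40,0,0,0,0,0,-50,0,0,0,0,0,-50,0,0,0,-20,-50,0,0,0,0,-20,-50,0,0,0,0,0,-50,0,0,0,0,0,-50,0,0,0,0,0,0,0,0,0,0]'

```text
t: 21.05
ee_pos: [309.1, -431.5, 303.1]
orientation: [-0.073, 0.76, 0.642, -0.067]
contact_force: [-0.1, -0.4, -0.1]
grip_width: 55.7
finger_force: 0.0
```

Run:
```python
from plan import *
ims={n:bot.camera(n)[0] for n in("side","top")}
for n in ims: cv2.imwrite(f"pics/fin_{n}.png",ims[n])
c=np.zeros((600,800,3),np.uint8)
c[:600,:400]=cv2.resize(ims["top"][210:300,430:490],(400,600),interpolation=cv2.INTER_CUBIC)
s=cv2.resize(ims["side"][170:240,320:370],(400,560),interpolation=cv2.INTER_CUBIC); c[:560,400:]=s
cv2.imwrite("pics/fin.png",np.clip(c*1.3,0,255).astype(np.uint8))
a=np.linspace(0,2*np.pi,181)
for y in(-45,45):
    q=proj("top",T(TP,np.c_[20*np.cos(a),np.full(181,y),75+20*np.sin(a)])); print("top crop",y,((q.min(0)-[430,210])*6.67).round(),((q.max(0)-[430,210])*6.67).round())
print("hex face home, side crop",((proj("side",T(TP,[[0,72,75],[0,72,64.6]]))-[320,170])*8+[400,0]).round())
print(bot.observe()["ee_pos"],bot.observe()["grip_width"],bot.observe()["t"])
```

```text
top crop -45 [315. 334.] [352. 449.]
top crop 45 [ 57. 283.] [ 89. 398.]
hex face home, side crop [[610. 285.]
 [609. 313.]]
[ 311.77154158 -432.09148882  301.50851845] 55.30943722164431 21.15
```

View pics/fin.png

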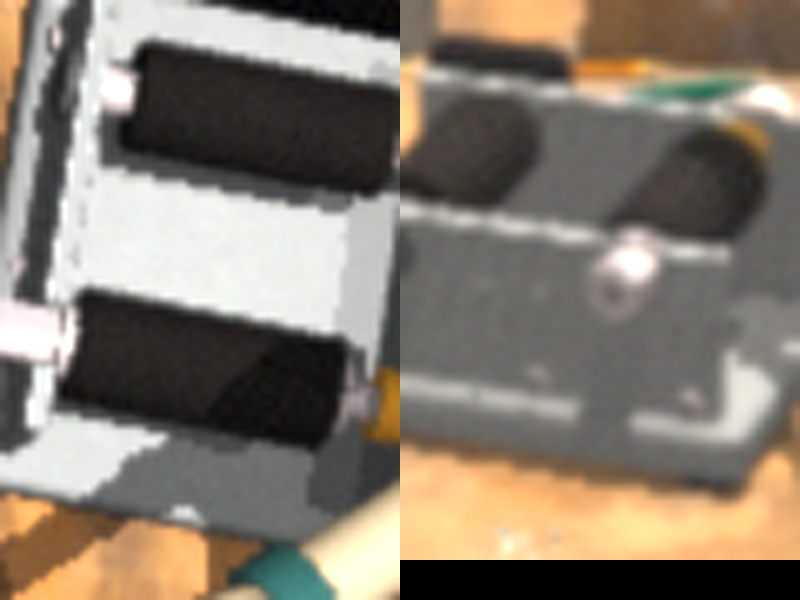

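The final picture shows the roller seated. Its hex face is at crop pixel (620,283), against (610,285) predicted for home. The sleeve lies parallel to the driven roller, with its round end in the brass cup.

```bash
python3 -c "
from rig import bot
print(bot.finish_job())"
```

```text
the job is handed in; nothing more can be done
None
```

The roller is back in the tumbler: round end in the sprung cup, hexagon turned square and down in its slot, gripper released and clear. I handed the job in at about 21 s; no pass or fail verdict came back.

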